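# Put the assay bench away: reagents, control vials and specimen each to their own carrier

## Robot

A 6-joint arm with a two-finger parallel gripper is mounted at the origin on the work surface. World frame = base frame: x ahead of the robot, y to its left, z up, the work surface at z = 0. Lengths are in m, angles in rad, forces in N, time in s.
With the tool pointing down it reaches from about 0.375 to 0.925 m from the base axis. Payload 5.7 kg.
Tool frame: the origin (TCP) lies midway between the tips of the shut fingers; the grasp point (between the pads) lies 19 mm behind it (grip_depth is the distance from the TCP to the grasp point, in m); z points along the fingers, y is the line along which they close (so a half turn about z gives the same grasp; the last joint's range is limited). The gripper opens to 85 mm and grips with 20 to 120 N. Pads are 22 mm wide; open, the fingers measure 114 mm over their backs; the gripper's body (76 mm by 85 mm) begins 54 mm behind the grasp point. The pads swing forward as they close: fully open they stand 13 mm farther back than shut.
Start: joints at [1.047, 0.359, 1.51, -0, 1.272, -0.115], TCP at [0.238, 0.551, 0.231] pointing down, gripper open.
Joint ranges: [-2.97, 2.97], [-1.01, 2.36], [0.21, 2.38], [-0.96, 4.11], [0.2, 2.71], [-2.98, 2.98]. Speed limits (rad/s): [2.39, 2.39, 3.14, 3.14, 3.14, 3.14].

## Interface

Orientations are given as a unit quaternion [w, x, y, z].
In Python, from cell import * gives the robot as it stands.
- The arm moves only by the shell command python3 -m pendant 'ROWS' [FORCE]. ROWS is text: rows parted by semicolons, each of 7 numbers parted by spaces: the shift along the tool's x, y, z in cm, then the turn, a rotation vector about the tool's x, y, z in rad, then the opening, from 0 (shut) to 1 (fully open). A call has 1 to 20 rows; each row shifts and turns the commanded pose from where the row before left it, along the tool's axes as they then stand; what a row does not reach is not made up. A row lasts 1/12 s, in which the tool goes at most 41.7 mm and 7.16 degrees, less where a joint would pass 70% of its speed; a pose out of reach is approached as far as the arm can. A call with a gripper value outside its range is refused whole. The fingers move at their own pace and stop on an object; FORCE is the grip in N (left out, the last holds). Time passes only in rows, so rows that do not move let the fingers close. It gives the time, the measured TCP pose, the force, the opening and the grip force at its end, in the units of the state.
- observe(): the state, without advancing time (a new reading comes with each control period).
- snapshot(name): name is "side" or "top" or "wrist"; returns a dict with "image" (420x560x3 uint8, red, green, blue), "intrinsics" (3x3 intrinsics, pixels), "view" (4x4, takes a point from world to camera coordinates). Camera axes: x right, y down, z forward; pixel columns grow to the right and rows downward; lengths in m; the calibration is good to about 2 mm. A picture is of the moment at which its call begins. There is no depth.
- close_job(): hands the job in; it is judged then, once.
The state is a dict: "clock": time; "joint_positions": joint angles; "qvel": joint speeds; "tau": joint torques, N m; "ee_pos": TCP position; "eef_rot": TCP orientation; "force": force on the tool from outside, world axes, zero at the start; "wrist_torque": the same for the moment, N m; "finger_gap": opening from 0.0 (shut) to 1.0 (fully open); "gripper_force": force on a finger pad.
Only numpy, scipy, OpenCV 4.12 (cv2) and the standard library are available. Lean on these libraries where they do the work, as an engineer would, in place of code of your own. Each camera call takes 0.05 s, during which the arm holds its last target. There are 200 camera calls.

## Task

The test run is over: put the bench away by kind, whatever the colour of the caps. Stand the two white reagent bottles in the blue carrier, the two small brown control vials in the white vial rack and the specimen pot in the red tray, each upright on the floor of a compartment of its own. Set them down gently without dropping anything or knocking anything over, and leave the wash bottle and the kidney dish where they are.

Things in the scene. Friction and masses are not known exactly. Their poses are not given: they have to be found in the camera images.
- bottle_green: loose white flat-sided reagent bottle with a green cap, upright; the two are alike but for the cap. Body 32 (x) by 50 (y) mm, straight up to 68 mm, then a round green screw cap 27 mm across, 73 to 90 mm high. Origin: centre of underside; z up. Grip the body across its narrow way (x) from above. 50 to 125 g. Belongs in reagent_carrier.
- bottle_red: loose white flat-sided reagent bottle with a red cap, upright; the two are alike but for the cap. Body 32 (x) by 50 (y) mm, straight up to 68 mm, then a round red screw cap 27 mm across, 73 to 90 mm high. Origin: centre of underside; z up. Grip the body across its narrow way (x) from above. 50 to 125 g. Belongs in reagent_carrier.
- vial_yellow: loose round brown glass control vial with a white label and a yellow cap, upright; the two are alike but for the cap. 24 mm across, cap too, 50 mm tall, the cap the top 14 mm. Origin: centre of underside; z up. 15 to 35 g. Belongs in vial_rack. Grip it high, fingertips 20 mm or more above its underside, to stay above the rack when it is set in.
- vial_blue: loose round brown glass control vial with a white label and a blue cap, upright; the two are alike but for the cap. 24 mm across, cap too, 50 mm tall, the cap the top 14 mm. Origin: centre of underside; z up. 15 to 35 g. Belongs in vial_rack. Grip it high, fingertips 20 mm or more above its underside, to stay above the rack when it is set in.
- pot: loose round specimen pot, upright: pale grey body, white label, wide blue ribbed screw lid. 68 mm tall; body 43 mm across at the foot, 46 mm higher up; lid 50 mm across, 52 to 68 mm high. Origin: centre of underside; z up. 35 to 85 g. Belongs in specimen_tray. Grip it by the lid.
- reagent_carrier: blue bottle carrier, 62 (x) by 156 (y) by 30 mm high: two open compartments in a row. Origin: centre of underside; z up, y along the row. Fixed. Compartments 54 (x) by 72 (y) mm inside, centred at y = -38 and +38 mm; floor 4 mm up, walls 4 mm thick, divider 26 mm high. A bottle goes in with its y along the carrier's y, either way round. Lugs at the ends stand out 12 mm.
- specimen_tray: red specimen tray, 76 (x) by 148 (y) by 30 mm high: two open square compartments in a row. Origin: centre of underside; z up, y along the row. Fixed. Compartments 68 by 68 mm inside, centred at y = -36 and +36 mm, either will do; floor 4 mm up, walls 4 mm thick, divider 26 mm high. Lugs at the ends stand out 12 mm.
- vial_rack: white plastic block for vials, 56 (x) by 148 (y) by 22 mm high: three round wells in a row. Origin: centre of underside; z up, y along the row. Fixed. Wells 40 mm across, centred at y = -46, 0 and +46 mm, 18 mm deep, floor 4 mm above the underside. Any well will do, one vial to a well.
- wash_bottle: bystander: loose whitish wash bottle with a blue cap and a bent spout, 62 mm across, 163 mm tall, the spout reaching 55 mm out to its x. Origin: centre of its underside. About 300 g. Leave alone.
- kidney_dish: bystander: loose steel kidney dish, empty, about 200 (y) by 100 (x) mm, 38 mm high, hollow side to its -x. Origin: near the middle of its underside. About 220 g. Leave alone.
There are look-alikes about, which are no part of the job. Several things have the shape of the specimen_tray; the one meant has the colours described above. Leave any pink look-alike of the vial_blue alone.

How it is judged:
At the end, for the whole second after the job is handed in: Both bottles stand in compartments of the blue carrier, both vials in wells of the white rack, the pot in a compartment of the red tray: each foot within 4 mm of its compartment's floor height, upright within 0.12 rad, at rest (under 30 mm/s). Any compartment of the right carrier will do (x of bottle_green in the frame of reagent_carrier between -0.031 and 0.031 m and y of bottle_green in the frame of reagent_carrier between -0.078 and 0.078 m and z of bottle_green in the frame of reagent_carrier between 0 and 0.008 m and angle between each of bottle_green, bottle_red, vial_yellow, vial_blue, pot's own z axis and vertical below 0.12 rad and linear speed of each of bottle_green, bottle_red, vial_yellow, vial_blue, pot below 0.03 m/s and x of bottle_red in the frame of reagent_carrier between -0.031 and 0.031 m and y of bottle_red in the frame of reagent_carrier between -0.078 and 0.078 m and z of bottle_red in the frame of reagent_carrier between 0 and 0.008 m and x of vial_yellow in the frame of vial_rack between -0.028 and 0.028 m and y of vial_yellow in the frame of vial_rack between -0.074 and 0.074 m and z of vial_yellow in the frame of vial_rack between 0 and 0.008 m and x of vial_blue in the frame of vial_rack between -0.028 and 0.028 m and y of vial_blue in the frame of vial_rack between -0.074 and 0.074 m and z of vial_blue in the frame of vial_rack between 0 and 0.008 m and x of pot in the frame of specimen_tray between -0.038 and 0.038 m and y of pot in the frame of specimen_tray between -0.074 and 0.074 m and z of pot in the frame of specimen_tray between 0 and 0.008 m); the robot touches nothing.
It fails at once if the wash bottle or the kidney dish is moved by more than 30 mm or tipped over (distance of any of wash_bottle, kidney_dish from where it was at the start of the episode above 0.03 m or angle between any of wash_bottle, kidney_dish's own z axis and vertical above 0.4 rad).
It fails at once if a bottle, vial or pot is dropped or thrown: out of the fingers it falls or flies faster than 0.75 m/s (a free fall of about 30 mm) ((linear speed of bottle_green above 0.75 m/s and contact force between bottle_green and the fingers below 0.05 N) or (linear speed of bottle_red above 0.75 m/s and contact force between bottle_red and the fingers below 0.05 N) or (linear speed of vial_yellow above 0.75 m/s and contact force between vial_yellow and the fingers below 0.05 N) or (linear speed of vial_blue above 0.75 m/s and contact force between vial_blue and the fingers below 0.05 N) or (linear speed of pot above 0.75 m/s and contact force between pot and the fingers below 0.05 N)).
It fails at once if a bottle, vial or pot is knocked over (angle between any of bottle_green, bottle_red, vial_yellow, vial_blue, pot's own z axis and vertical above 1 rad).
It also fails if it takes over 110 s, if anything falls off the work surface, if the arm or the gripper's body presses on something with over 40 N, if the wrist force passes 120 N, or if a joint passes its speed limit or range.

## Working session

There is one attempt and no reset: what is moved stays moved. The work goes in short steps, Python scripts to look and compute and a shell command to move; the robot and the scene stay as the last step left them, time stands still between calls to the robot, and variables do not carry over. Pictures are saved under pics/ and viewed, at most 14 in all, crops included, and the job is handed in when it is done.

```bash
mkdir -p pics
python3 - <<'E'
from cell import *
import cv2,pickle
d={}
for n in("top","side","wrist"):
    s=snapshot(n);d[n]=s
    cv2.imwrite(f"pics/{n}0.png",cv2.resize(s["image"][:,:,::-1],(800,600),interpolation=cv2.INTER_CUBIC))
    print(n,s["intrinsics"].round(1).tolist() if hasattr(s["intrinsics"],"round") else s["intrinsics"]);print(s["view"])
pickle.dump(d,open("d0.pkl","wb"))
print(observe())
E
```

```text
top [[530.8, 0.0, 289.5], [0.0, 530.8, 212.0], [0.0, 0.0, 1.0]]
[[ 0.01620635 -0.99985259  0.00567002  0.00281663]
 [-0.99638083 -0.0166228  -0.08336019  0.50762722]
 [ 0.08344216 -0.00429854 -0.99650335  1.53189658]
 [ 0.          0.          0.          1.        ]]
side [[466.9, 0.0, 275.5], [0.0, 466.9, 206.9], [0.0, 0.0, 1.0]]
[[ 0.99582287 -0.0889276   0.02070472 -0.4931341 ]
 [-0.03931836 -0.62231168 -0.78178145  0.02732948]
 [ 0.08240673  0.77770178 -0.62320869  1.42500771]
 [ 0.          0.          0.          1.        ]]
wrist [[368.0, 0.0, 279.9], [0.0, 368.0, 210.6], [0.0, 0.0, 1.0]]
[[ 0.39857361  0.91713435 -0.00191522 -0.60072004]
 [ 0.88133116 -0.38243458  0.27748725 -0.03617393]
 [ 0.25376064 -0.11228704 -0.96072741  0.38052174]
 [ 0.          0.          0.          1.        ]]
{'clock': 0.15, 'joint_positions': array([ 1.04691679e+00,  3.59348246e-01,  1.51113975e+00, -2.49885614e-05,
        1.27247136e+00, -1.15109776e-01]), 'qvel': array([ 0.00167091, -0.00362449, -0.00313094,  0.00074596,  0.00078812,
       -0.00040762]), 'tau': array([-6.86894919e-05, -5.28027141e+01, -2.78928655e+01, -2.70505025e-04,
        8.10252037e-03,  2.39985184e-05]), 'ee_pos': array([0.23826387, 0.55013291, 0.23065828]), 'eef_rot': array([-2.03296075e-04,  2.02961230e-01,  9.79186536e-01, -6.52520276e-04]), 'force': array([ 0.46217088, -0.14984252, -0.01779915]), 'wrist_torque': array([0.00524928, 0.01954819, 0.01921439]), 'gripper_force': 0.0, 'finger_gap': 1.0001700637392528}
```

View pics/top0.png

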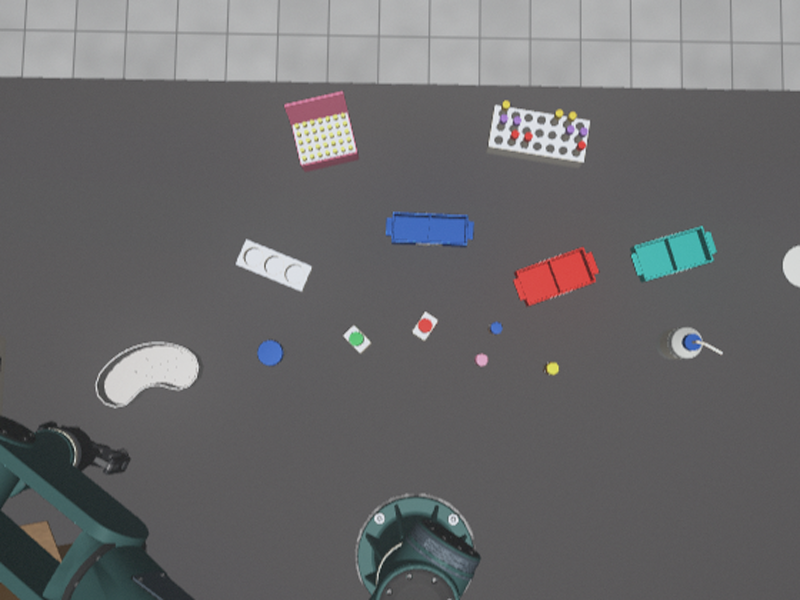

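View pics/side0.png

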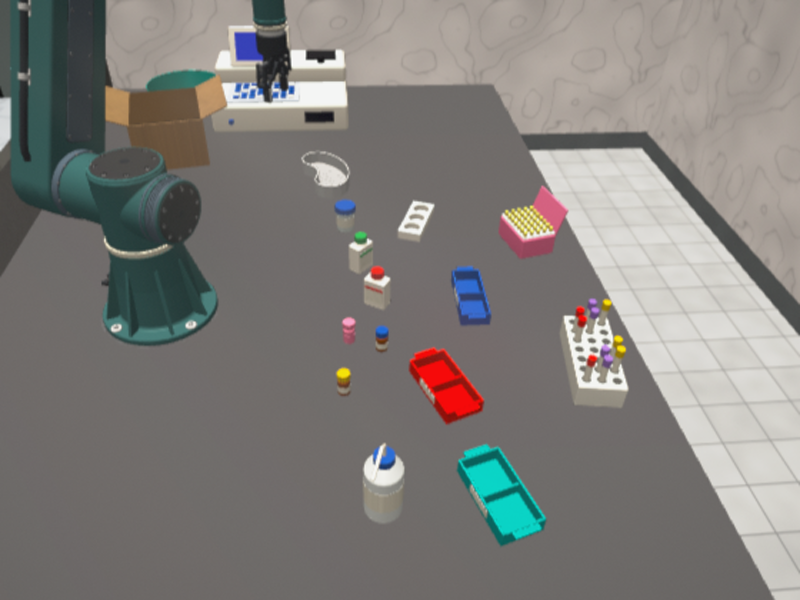

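```bash
cat > h.py <<'E'
import numpy as np,cv2
from cell import *
from scipy.spatial.transform import Rotation as Ro
def ray(s,px,z):
    K=np.array(s["intrinsics"]);V=np.array(s["view"]);R,t=V[:3,:3],V[:3,3]
    c=-R.T@t;p=np.atleast_2d(px).astype(float)
    d=np.c_[(p-[K[0,2],K[1,2]])/[K[0,0],K[1,1]],np.ones(len(p))]@R
    return (c+d*((z-c[2])/d[:,2])[:,None])[:,:2]
def blobs(s,lo,hi,amin=20):
    h=cv2.cvtColor(s["image"],cv2.COLOR_RGB2HSV);m=cv2.inRange(h,np.array(lo),np.array(hi))
    return [c for c in cv2.findContours(m,cv2.RETR_EXTERNAL,cv2.CHAIN_APPROX_NONE)[0] if cv2.contourArea(c)>amin]
def rect(s,c,z):
    q=ray(s,c[:,0],z).astype(np.float32)*1000
    (x,y),(w,h),a=cv2.minAreaRect(q)
    if w>h: w,h,a=h,w,a+90   # a = angle of short axis
    return np.round([x,y,w,h,(a+90)%180-90],1)
def plan(x,y,z,yaw):
    """target TCP (m), yaw of closing axis (deg, world)"""
    o=observe();q=o["eef_rot"];R=Ro.from_quat([*q[1:],q[0]]).as_matrix()
    cur=np.degrees(np.arctan2(R[1,1],R[0,1]))
    d=(yaw-cur+90)%180-90          # world turn; tool z is down so tool turn=-d
    t=np.radians(cur+d);Y=np.array([np.cos(t),np.sin(t)]);X=np.array([Y[1],-Y[0]])
    if abs(np.cross(np.r_[X,0],np.r_[Y,0])[2]+1)>.1: X=-X
    e=np.array([x,y,z])-o["ee_pos"]
    print("turn tool z rad",round(-np.radians(d),3),"then cm",np.round(100*np.array([X@e[:2],Y@e[:2],-e[2]]),2),"j6",o["joint_positions"][5].round(2),"tilt",np.round(R[:,2],3),"clock",o["clock"])
E
python3 - <<'E'
from h import *
import pickle
d=pickle.load(open("d0.pkl","rb"));s=d["top"]
for n,lo,hi,z in[("blue",(105,150,60),(125,255,255),.03),("red",(0,180,90),(5,255,255),.03),("yellow",(22,150,120),(33,255,255),.05),("green",(50,120,80),(75,255,255),.09),("pink",(160,60,150),(178,200,255),.05),("white",(0,0,170),(180,40,255),.022)]:
    for c in blobs(s,lo,hi):
        (u,v)=c[:,0].mean(0)
        if v<270 and v>130: print(n,(u*10/7).round(),(v*10/7).round(),*[(zz,rect(s,c,zz)) for zz in(z,.05,.068,.09)][:4])
a=cv2.resize(s["image"][205:275,165:425,::-1],None,fx=3,fy=3,interpolation=cv2.INTER_CUBIC)
b=cv2.resize(d["side"]["image"][130:310,200:400,::-1],None,fx=1.9,fy=1.9,interpolation=cv2.INTER_CUBIC)
im=np.zeros((560,790,3),np.uint8);im[:210,:780]=a;im[215:215+b.shape[0],:b.shape[1]]=b
cv2.imwrite("pics/crop1.png",im)
E
```

```text
blue 270.0 352.0 (0.03, array([401.9, 300.1,  43.3,  46.4,   0.9])) (0.05, array([401.6, 296.4,  42.7,  45.8,   0.9])) (0.068, array([401.3, 293.1,  42.2,  45.3,   0.9])) (0.09, array([401. , 289.1,  41.6,  44.6,   0.9]))
blue 692.0 342.0 (0.03, array([ 436.6, -555.5,   28.3,   29.8,   12.2])) (0.05, array([ 435.8, -548.1,   27.9,   29.5,   12.2])) (0.068, array([ 435.1, -541.4,   27.6,   29.1,   12.2])) (0.09, array([ 434.3, -533.2,   27.2,   28.7,   12.2]))
blue 495.0 327.0 (0.03, array([ 460. , -156.5,   17.4,   17.5,    0.9])) (0.05, array([ 459. , -154.2,   17.2,   17.3,    0.9])) (0.068, array([ 458. , -152.2,   17. ,   17.1,    0.9])) (0.09, array([ 456.8, -149.7,   16.8,   16.8,    0.9]))
blue 431.0 226.0 (0.03, array([660.8, -18.4,  61.2, 178.1,  -2. ])) (0.05, array([657.1, -18. ,  60.4, 175.7,  -2. ])) (0.068, array([653.8, -17.5,  59.7, 173.7,  -2. ])) (0.09, array([649.7, -17. ,  58.8, 171.1,  -2. ]))
green 356.0 338.0 (0.09, array([431.4, 123.1,  19.5,  22.3,   1.3])) (0.05, array([432.9, 125.9,  20.1,  22.9,   1.3])) (0.068, array([432.2, 124.7,  19.8,  22.6,   1.3])) 
[... 1426 characters left out ...]
-32.8]))
white 429.0 318.0 (0.022, array([476.2, -20.8,  15.3,  31.9, -34.7])) (0.05, array([474.5, -20.1,  15. ,  31.3, -34.7])) (0.068, array([473.3, -19.6,  14.8,  31. , -34.7])) (0.09, array([471.9, -19.1,  14.6,  30.5, -34.7]))
white 793.0 265.0 (0.022, array([ 598. , -764.9,   32.5,   83.2,   88.5])) (0.05, array([ 594. , -750.8,   31.9,   81.7,   88.5])) (0.068, array([ 591.5, -741.7,   31.5,   80.7,   88.5])) (0.09, array([ 588.4, -730.5,   31. ,   79.5,   88.5]))
white 273.0 265.0 (0.022, array([581.4, 300.9,  56.3, 148.7, -21.5])) (0.05, array([577.7, 295.8,  55.2, 146. , -21.5])) (0.068, array([575.4, 292.5,  54.6, 144.2, -21.5])) (0.09, array([572.5, 288.4,  53.8, 142.1, -21.5]))
```

View pics/crop1.png

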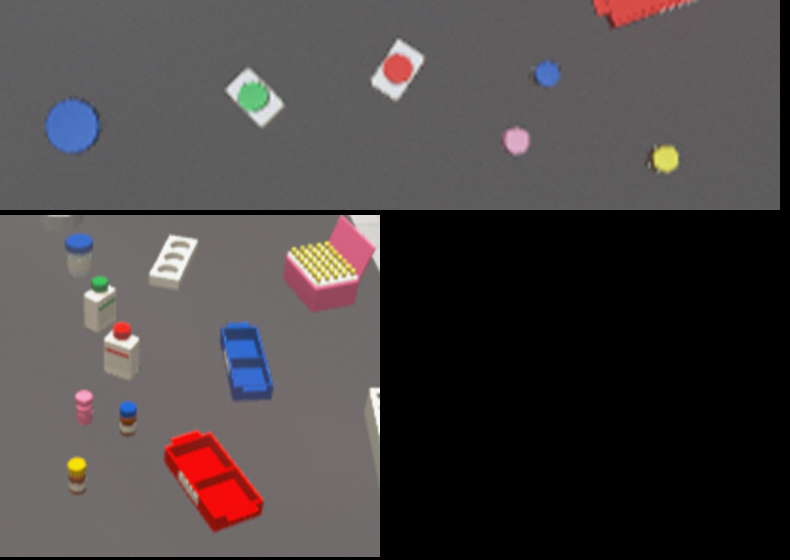

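View pics/wrist0.png

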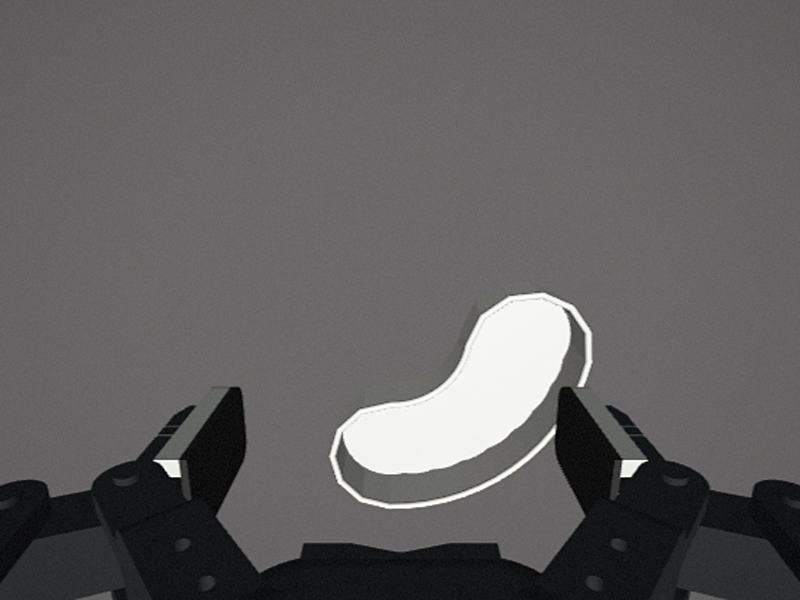

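Top view candidates (800×600 pixels): the pot is at (270,352), bottle_green at (357,339) and bottle_red at (425,325). vial_blue is at (496,328), vial_yellow at (552,368), and the pink vial at (481,360) is a decoy. For the tray, red (556,276) fits the description by colour and teal (673,253) does not. The crop confirms the colours and the brown bodies. The wrist view shows the kidney dish between the fingers.

Run:
```python
from h import *
import pickle
d=pickle.load(open("d0.pkl","rb"));s=d["top"]
for n,u,v,z in[("pot",270,352,.068),("bg",357,339,.068),("br",425,325,.068),("vb",496,328,.05),("vy",552,368,.05),("pink",481,360,.05)]:
    for c in blobs(s,(0,0,125),(180,255,255)):
        m=c[:,0].mean(0)*10/7
        if np.hypot(*(m-[u,v]))<12: print(n,m.round(),rect(s,c,z))
for lo,hi in(((0,140,90),(8,255,255)),((172,140,90),(180,255,255))):
    for c in blobs(s,lo,hi):
        m=c[:,0].mean(0)*10/7
        if 200<m[1]<400: print("red",m.round(),rect(s,c,.03),rect(s,c,.09))
```

```text
pot [269. 352.] [401.3 294.5  47.4  48.2 -43.6]
bg [356. 339.] [430.9 123.2  29.9  50.1 -43.9]
br [424. 326.] [458.9 -10.8  33.   51.1  57.2]
vb [496. 327.] [ 459.  -154.3   22.9   22.9  -89.1]
vy [552. 368.] [ 379.4 -267.6   20.    25.8  -89.9]
pink [482. 359.] [ 394.2 -126.1   22.9   25.6  -89.5]
red [424. 325.] [463.5 -11.3  23.2  23.3 -89.1] [460.1 -10.1  22.3  22.3 -89.1]
red [556. 276.] [ 567.4 -277.9   75.6  171.5   20.8] [ 560.  -266.4   72.7  164.8   20.8]
```

```bash
python3 -c "
from h import *
plan(.4013,.294,.20,43)"
```

```text
turn tool z rad 0.412 then cm [-29.85  -5.54   3.07] j6 -0.12 tilt [-0.001 -0.001 -1.   ] clock 0.15
```

```bash
python3 -m pendant '0 0 0 0 0 .103 1;0 0 0 0 0 .103 1;0 0 0 0 0 .103 1;0 0 0 0 0 .103 1;-2 -.4 .2 0 0 0 1;-3.73 -.69 .4 0 0 0 1;-3.73 -.69 .4 0 0 0 1;-3.73 -.69 .4 0 0 0 1;-3.73 -.69 .4 0 0 0 1;-3.73 -.69 .4 0 0 0 1;-3.73 -.69 .4 0 0 0 1;-3.73 -.69 .4 0 0 0 1;-1.7 -.3 .1 0 0 0 1;0 0 0 0 0 0 1;0 0 0 0 0 0 1' 40
python3 - <<'E'
from h import *
s=snapshot("wrist");cv2.imwrite("pics/w1.png",s["image"][:,:,::-1])
for c in blobs(s,(105,120,60),(125,255,255),80): print(c[:,0].mean(0),rect(s,c,.068))
plan(.4013,.294,.05,43)
E
```

```text
clock: 1.4
ee_pos: [0.4014, 0.294, 0.2001]
eef_rot: [-0.0, 0.4, 0.916, -0.0]
force: [-1.0, 0.5, 0.8]
finger_gap: 0.999
gripper_force: 0.0
[281.18 195.69] [402.  297.1  51.3  51.8  81.3]
turn tool z rad -0.002 then cm [-0.08 -0.04 15.02] j6 -0.25 tilt [-0.001  0.    -1.   ] clock 1.45
```

View pics/w1.png

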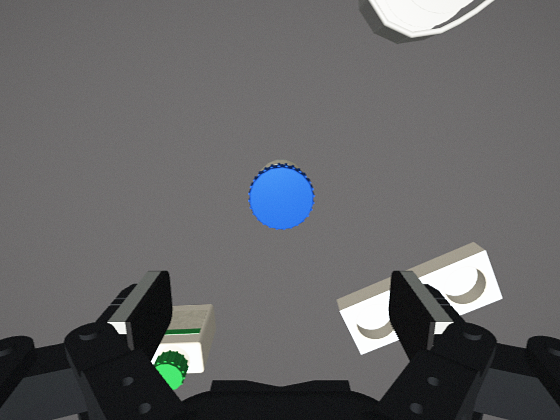

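```bash
python3 -m pendant '.1 .1 2.5 0 0 0 1;0 0 3.5 0 0 0 1;0 0 3.5 0 0 0 1;0 0 3 0 0 0 1;0 0 2 0 0 0 1;0 0 1.2 0 0 0 1;0 0 .5 0 0 0 1;0 0 0 0 0 0 .45;0 0 0 0 0 0 .45;0 0 0 0 0 0 .45;0 0 0 0 0 0 .45;0 0 0 0 0 0 .45;0 0 0 0 0 0 .45;0 0 0 0 0 0 .45' 40
python3 -c "
from h import *
plan(.4015,.2955,.038,43)"
```

```text
clock: 2.62
ee_pos: [0.4021, 0.2967, 0.0395]
eef_rot: [0.001, 0.399, 0.917, 0.001]
force: [-1.7, 0.6, 7.2]
finger_gap: 0.575
gripper_force: 41.1
turn tool z rad -0.001 then cm [-0.05 -0.13  0.15] j6 -0.25 tilt [ 0.002  0.001 -1.   ] clock 2.6167
```

```bash
python3 -m pendant '0 0 -.8 0 0 0 .45;0 0 -1.5 0 0 0 .45;0 0 -2.2 0 0 .1 .45;0 0 -2.5 0 0 .118 .45;0 0 -2.5 0 0 .118 .45;0 0 -2.5 0 0 .118 .45;0 0 -2.5 0 0 .118 .45;0 0 -1.5 0 0 .118 .45;0 0 0 0 0 .118 .45;0 0 0 0 0 .115 .45;0 0 0 0 0 0 .45' 40
python3 -c "
from h import *
plan(.5546,-.2442,.20,-10)"
```

```text
clock: 3.53
ee_pos: [0.4013, 0.296, 0.1993]
eef_rot: [0.0, 0.767, 0.642, 0.001]
force: [0.1, -0.1, -0.2]
finger_gap: 0.57
gripper_force: 41.5
turn tool z rad -0.003 then cm [-50.54  24.48  -0.07] j6 0.67 tilt [ 0.001  0.    -1.   ] clock 3.5333
```

```bash
python3 -m pendant '-1.8 .87 0 0 0 0 .45;-3.6 1.745 0 0 0 0 .45;-3.6 1.745 0 0 0 0 .45;-3.6 1.745 0 0 0 0 .45;-3.6 1.745 0 0 0 0 .45;-3.6 1.745 0 0 0 0 .45;-3.6 1.745 0 0 0 0 .45;-3.6 1.745 0 0 0 0 .45;-3.6 1.745 0 0 0 0 .45;-3.6 1.745 0 0 0 0 .45;-3.6 1.745 0 0 0 0 .45;-3.6 1.745 0 0 0 0 .45;-3.6 1.745 0 0 0 0 .45;-3.6 1.745 0 0 0 0 .45;-1.94 .92 0 0 0 0 .45;0 0 0 0 0 0 .45;0 0 0 0 0 0 .45;0 0 0 0 0 0 .45' 40
python3 - <<'E'
from h import *
s=snapshot("wrist")
im=cv2.resize(s["image"][:,:,::-1],None,fx=1,fy=1)
t=snapshot("side")["image"][180:330,230:400,::-1]
cv2.imwrite("pics/w2.png",np.hstack([im,cv2.copyMakeBorder(cv2.resize(t,(238,210)),0,210,0,0,cv2.BORDER_CONSTANT)]))
for lo,hi in(((0,140,90),(8,255,255)),((172,140,90),(180,255,255))):
    for c in blobs(s,lo,hi,400): print(c[:,0].mean(0),rect(s,c,.03))
plan(.5546,-.2442,.0435,-10)
E
```

```text
clock: 5.03
ee_pos: [0.5545, -0.2429, 0.1979]
eef_rot: [-0.001, 0.765, 0.644, -0.0]
force: [-0.3, 0.2, 0.3]
finger_gap: 0.571
gripper_force: 41.5
[301.51369863 200.5913242 ] [ 566.9 -271.3   76.3  160.4   20.5]
turn tool z rad 0.004 then cm [-0.19  0.03 15.47] j6 -0.36 tilt [-0.001  0.001 -1.   ] clock 5.1333
```

View pics/w2.png

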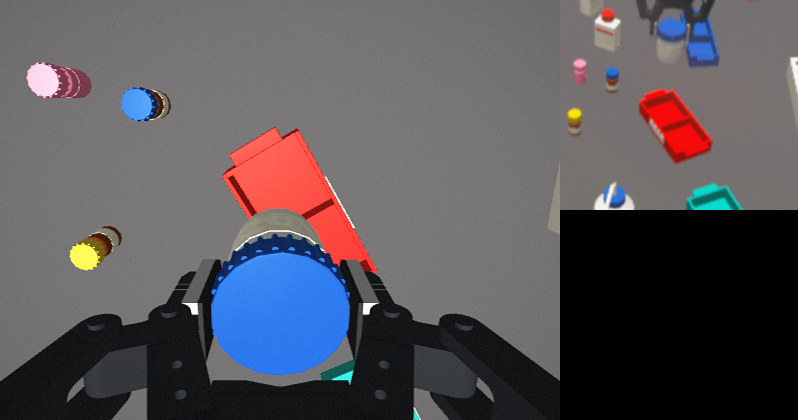

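The pot is held straight, and the tray lies where it was computed. Lowering the pot now.

```bash
python3 -m pendant '-.19 0 2 0 0 0 .45;0 0 3 0 0 0 .45;0 0 3 0 0 0 .45;0 0 3 0 0 0 .45;0 0 2 0 0 0 .45;0 0 1 0 0 0 .45;0 0 .6 0 0 0 .45;0 0 .4 0 0 0 .45;0 0 .2 0 0 0 .45;0 0 .2 0 0 0 .45;0 0 .1 0 0 0 .45;0 0 0 0 0 0 .45' 40
```

```text
clock: 6.13
ee_pos: [0.5555, -0.246, 0.0441]
eef_rot: [0.001, 0.766, 0.643, 0.0]
force: [0.6, 0.1, -0.9]
finger_gap: 0.572
gripper_force: 41.5
```

```bash
python3 -m pendant '0 0 .1 0 0 0 .45;0 0 0 0 0 0 .6;0 0 0 0 0 0 .7;0 0 0 0 0 0 .9;0 0 0 0 0 0 1;0 0 0 0 0 0 1;0 0 -1 0 0 0 1;0 0 -2.5 0 0 0 1;0 0 -3.5 0 0 0 1;0 0 -3.5 0 0 0 1;0 0 -3 0 0 0 1;0 0 -2 0 0 0 1;0 0 0 0 0 0 1' 40
python3 - <<'E'
from h import *
s=snapshot("top");cv2.imwrite("pics/t2.png",cv2.resize(s["image"][150:280,290:430,::-1],None,fx=4,fy=4))
for c in blobs(s,(105,120,60),(125,255,255),60): print(c[:,0].mean(0)*10/7,rect(s,c,.072))
plan(.3794,-.2676,.20,-30)
E
```

```text
clock: 7.22
ee_pos: [0.558, -0.2474, 0.2035]
eef_rot: [0.005, 0.766, 0.643, 0.002]
force: [0.5, 0.0, 0.4]
finger_gap: 0.999
gripper_force: 0.0
[691.70731707 341.39372822] [ 435.9 -539.    28.2   34.3    0.9]
[429.17582418 228.2967033 ] [653.  -17.2  63.1 174.4  -1.5]
turn tool z rad 0.351 then cm [-10.68 -14.32   0.09] j6 -0.36 tilt [ 0.005 -0.003 -1.   ] clock 7.2667
```

```bash
python3 -m pendant '0 0 0 0 0 .11 1;0 0 0 0 0 .12 1;0 0 0 0 0 .12 1;-2.1 -2.8 0 0 0 0 .8;-2.4 -3.2 0 0 0 0 .8;-2.4 -3.2 0 0 0 0 .8;-2.4 -3.2 0 0 0 0 .8;-1.4 -1.9 0 0 0 0 .8;0 0 0 0 0 0 .8;0 0 0 0 0 0 .8;0 0 0 0 0 0 .8' 40
python3 - <<'E'
from h import *
s=snapshot("wrist");w=s["image"]
for c in blobs(s,(22,120,100),(33,255,255),60): print(c[:,0].mean(0),rect(s,c,.05))
t=snapshot("top");cv2.imwrite("pics/t3.png",np.hstack([cv2.resize(w[:,:,::-1],(400,300)),cv2.resize(t["image"][160:260,330:430,::-1],(300,300))]))
for c in blobs(t,(105,120,60),(125,255,255),60): print(c[:,0].mean(0)*10/7,rect(t,c,.072))
plan(.3794,-.2676,.0235,-30)
E
```

```text
clock: 8.18
ee_pos: [0.3782, -0.2671, 0.197]
eef_rot: [-0.0, 0.866, 0.5, 0.0]
force: [0.2, 0.7, -0.6]
finger_gap: 0.804
gripper_force: 0.0
[281.92783505 193.54639175] [ 3.809e+02 -2.659e+02  2.550e+01  2.590e+01 -3.000e-01]
[691.53061224 341.32653061] [ 435.9 -539.1   28.2   34.2    0.9]
[543.60248447 280.1552795 ] [ 553.2 -246.3   46.    46.7   45.4]
[429.21150278 228.31168831] [653.  -17.2  63.1 174.4  -1.4]
turn tool z rad 0.001 then cm [-1.000e-02  7.000e-02  1.736e+01] j6 -0.24 tilt [ 0. -0. -1.] clock 8.2833
```

View pics/t3.png

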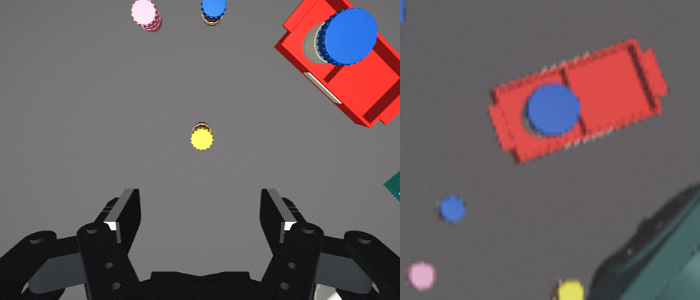

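The yellow cap is centred at (202,138) in the left panel, and the right panel shows the pot upright in the red tray. Grasping the vial now.

```bash
python3 -m pendant '-.13 .1 2 0 0 0 .8;0 0 3.5 0 0 0 .8;0 0 3.5 0 0 0 .8;0 0 3.5 0 0 0 .8;0 0 2.5 0 0 0 .8;0 0 1.5 0 0 0 .7;0 0 .8 0 0 0 .6;0 0 0 0 0 0 .5;0 0 0 0 0 0 .4;0 0 0 0 0 0 .35;0 0 0 0 0 0 .3;0 0 0 0 0 0 .26;0 0 0 0 0 0 .2;0 0 0 0 0 0 .2;0 0 0 0 0 0 .2;0 0 0 0 0 0 .2' 30
```

```text
clock: 9.62
ee_pos: [0.3789, -0.2694, 0.0255]
eef_rot: [0.001, 0.866, 0.5, 0.0]
force: [0.8, 1.4, 6.7]
finger_gap: 0.27
gripper_force: 29.4
```

```bash
python3 -m pendant '0 0 -.8 0 0 0 .2;0 0 -1.5 0 0 0 .2;0 0 -2.5 0 0 -.11 .2;0 0 -2.5 0 0 -.118 .2;0 0 -2.5 0 0 -.118 .2;0 0 -2.5 0 0 -.118 .2;0 0 -2.5 0 0 -.118 .2;0 0 -2 0 0 -.116 .2;0 0 -.7 0 0 0 .2;0 0 0 0 0 0 .2;0 0 0 0 0 0 .2' 30
python3 -c "
from h import *
plan(.5645,.2581,.20,10)"
```

```text
clock: 10.53
ee_pos: [0.3777, -0.2684, 0.1992]
eef_rot: [0.0, 0.644, 0.765, -0.0]
force: [0.4, -0.1, -0.3]
finger_gap: 0.266
gripper_force: 29.5
turn tool z rad -0.003 then cm [48.61 27.54 -0.08] j6 -0.94 tilt [ 0. -0. -1.] clock 10.5333
```

```bash
python3 -m pendant '1.736 .98 0 0 0 0 .2;3.472 1.967 0 0 0 0 .2;3.472 1.967 0 0 0 0 .2;3.472 1.967 0 0 0 0 .2;3.472 1.967 0 0 0 0 .2;3.472 1.967 0 0 0 0 .2;3.472 1.967 0 0 0 0 .2;3.472 1.967 0 0 0 0 .2;3.472 1.967 0 0 0 0 .2;3.472 1.967 0 0 0 0 .2;3.472 1.967 0 0 0 0 .2;3.472 1.967 0 0 0 0 .2;3.472 1.967 0 0 0 0 .2;3.472 1.967 0 0 0 0 .2;1.736 .98 0 0 0 0 .2;0 0 0 0 0 0 .2;0 0 0 0 0 0 .2;0 0 0 0 0 0 .2' 30
python3 - <<'E'
from h import *
s=snapshot("wrist")
cv2.imwrite("pics/w4.png",s["image"][:,:,::-1])
for c in blobs(s,(0,0,170),(180,40,255),300): print(c[:,0].mean(0),rect(s,c,.022))
plan(.5645,.2581,.03,10)
E
```

```text
clock: 12.03
ee_pos: [0.563, 0.257, 0.1973]
eef_rot: [-0.001, 0.643, 0.766, -0.002]
force: [0.2, 0.5, 0.6]
finger_gap: 0.271
gripper_force: 29.5
[ 99.03100775 313.85271318] [409.   94.8  27.7  57.7 -45.8]
[546.21319797 314.73604061] [843.8 174.7  30.6 132.1  18.2]
[313.79756098 135.8804878 ] [583.3 302.2  56.8 148.8 -21.6]
turn tool z rad -0.001 then cm [ 0.12  0.16 16.79] j6 0.14 tilt [-0.003 -0.002 -1.   ] clock 12.0833
```

View pics/w4.png

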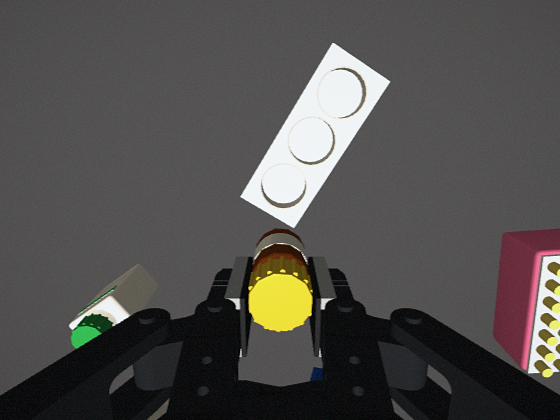

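The rack is clear: the three wells are at (284,185), (312,140) and (342,93), and the vial is held upright. Lowering it into the nearest well.

```bash
python3 -m pendant '.05 .27 2 0 0 0 .2;0 0 3 0 0 0 .2;0 0 3 0 0 0 .2;0 0 3 0 0 0 .2;0 0 2 0 0 0 .2;0 0 1.2 0 0 0 .2;0 0 .8 0 0 0 .2;0 0 .5 0 0 0 .2;0 0 .4 0 0 0 .2;0 0 .3 0 0 0 .2;0 0 .2 0 0 0 .2;0 0 .1 0 0 0 .2;0 0 0 0 0 0 .2;0 0 0 0 0 0 .2' 30
```

```text
clock: 13.25
ee_pos: [0.5672, 0.2591, 0.0347]
eef_rot: [0.0, 0.643, 0.766, 0.0]
force: [0.1, -0.3, 1.1]
finger_gap: 0.269
gripper_force: 29.5
```

```bash
python3 -m pendant '0 0 .1 0 0 0 .2;0 0 .1 0 0 0 .2;0 0 0 0 0 0 .2' 30;python3 -m pendant '0 0 .1 0 0 0 .2;0 0 0 0 0 0 .2' 30; python3 -m pendant '0 0 .1 0 0 0 .2;0 0 0 0 0 0 .2' 30
```

```text
clock: 13.5
ee_pos: [0.5669, 0.2589, 0.0322]
eef_rot: [-0.0, 0.643, 0.766, -0.0]
force: [-0.7, 0.1, -0.6]
finger_gap: 0.268
gripper_force: 29.5
clock: 13.67
ee_pos: [0.5669, 0.2589, 0.0311]
eef_rot: [-0.0, 0.643, 0.766, -0.0]
force: [-0.2, -0.3, 0.1]
finger_gap: 0.268
gripper_force: 29.5
clock: 13.83
ee_pos: [0.5669, 0.2589, 0.0301]
eef_rot: [-0.0, 0.643, 0.766, -0.0]
force: [-0.2, -0.1, -1.2]
finger_gap: 0.271
gripper_force: 29.5
```

```bash
python3 -m pendant '0 0 .1 0 0 0 .2;0 0 0 0 0 0 .2' 30;python3 -m pendant '0 0 .1 0 0 0 .2;0 0 0 0 0 0 .2' 30
```

```text
clock: 14.0
ee_pos: [0.5671, 0.2589, 0.0296]
eef_rot: [0.0, 0.643, 0.766, 0.0]
force: [-1.6, -0.4, 3.6]
finger_gap: 0.268
gripper_force: 29.8
clock: 14.17
ee_pos: [0.5671, 0.259, 0.0295]
eef_rot: [0.0, 0.643, 0.766, 0.0]
force: [-3.0, -0.9, 11.6]
finger_gap: 0.269
gripper_force: 30.5
```

```bash
python3 -m pendant '0 0 -.1 0 0 0 .2;0 0 0 0 0 0 .35;0 0 0 0 0 0 .5;0 0 0 0 0 0 .6;0 0 0 0 0 0 .6;0 0 -1 0 0 0 .6;0 0 -2.5 0 0 -.1 .6;0 0 -3.5 0 0 -.118 .6;0 0 -3.5 0 0 -.118 .6;0 0 -3.5 0 0 -.118 .8;0 0 -2 0 0 -.118 .8;0 0 -1 0 0 -.118 .8;0 0 0 0 0 -.118 .8;0 0 0 0 0 -.118 .8;0 0 0 0 0 -.06 .8;0 0 0 0 0 0 .8' 30
python3 -c "
from h import *
plan(.459,-.154,.20,67)"
```

```text
clock: 15.5
ee_pos: [0.5669, 0.2589, 0.2001]
eef_rot: [0.0, 0.202, 0.979, 0.0]
force: [1.2, -0.1, -0.3]
finger_gap: 0.796
gripper_force: 0.0
turn tool z rad -0.006 then cm [-6.200e+00 -4.223e+01  1.000e-02] j6 -0.85 tilt [ 0.001  0.    -1.   ] clock 15.5
```

```bash
python3 -m pendant '-.28 -1.92 0 0 0 0 .8;-.564 -3.84 0 0 0 0 .8;-.564 -3.84 0 0 0 0 .8;-.564 -3.84 0 0 0 0 .8;-.564 -3.84 0 0 0 0 .8;-.564 -3.84 0 0 0 0 .8;-.564 -3.84 0 0 0 0 .8;-.564 -3.84 0 0 0 0 .8;-.564 -3.84 0 0 0 0 .8;-.564 -3.84 0 0 0 0 .8;-.564 -3.84 0 0 0 0 .8;-.28 -1.92 0 0 0 0 .8;0 0 0 0 0 0 .8;0 0 0 0 0 0 .8;0 0 0 0 0 0 .8;0 0 0 0 0 0 .8' 30
python3 - <<'E'
from h import *
s=snapshot("wrist");w=s["image"]
for c in blobs(s,(105,120,60),(125,255,255),60): print(c[:,0].mean(0),rect(s,c,.05))
t=snapshot("top");cv2.imwrite("pics/t5.png",np.hstack([cv2.resize(w[:,:,::-1],(400,300)),cv2.resize(t["image"][150:220,150:220,::-1],(300,300))]))
plan(.459,-.154,.0255,67)
E
```

```text
clock: 16.83
ee_pos: [0.4557, -0.1521, 0.1994]
eef_rot: [-0.0, 0.203, 0.979, 0.0]
force: [-0.2, -0.5, 0.5]
finger_gap: 0.803
gripper_force: 0.0
[225.43956044 338.97252747] [ 563.7 -253.2   54.8   63.3   65.4]
[501.94       302.68857143] [637.8 -14.7  77.3 118.7  -1.6]
[278.55319149 196.78723404] [ 459.  -152.7   24.9   26.3   56.6]
turn tool z rad -0.007 then cm [-0.38 -0.05 17.38] j6 -1.63 tilt [-0.  0. -1.] clock 16.9333
```

View pics/t5.png

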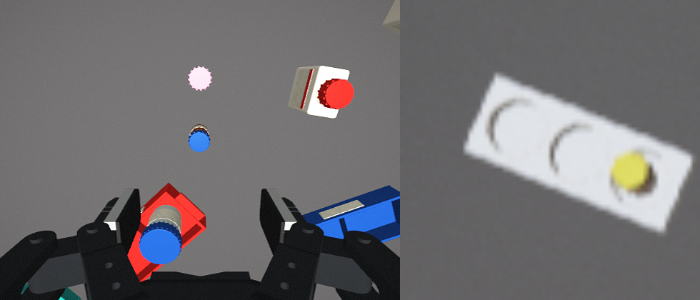

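The yellow vial stands in the well (right panel). The blue cap is at (199,140) in the left panel and the pink decoy at (200,78), off the closing line. Grasping the blue vial.

```bash
python3 -m pendant '-.4 0 2 0 0 0 .8;0 0 3.5 0 0 0 .8;0 0 3.5 0 0 0 .8;0 0 3.5 0 0 0 .8;0 0 2.5 0 0 0 .8;0 0 1.5 0 0 0 .7;0 0 .8 0 0 0 .6;0 0 .1 0 0 0 .5;0 0 0 0 0 0 .4;0 0 0 0 0 0 .35;0 0 0 0 0 0 .3;0 0 0 0 0 0 .26;0 0 0 0 0 0 .2;0 0 0 0 0 0 .2;0 0 0 0 0 0 .2;0 0 0 0 0 0 .2' 30
python3 -m pendant '0 0 -.8 0 0 0 .2;0 0 -1.5 0 0 0 .2;0 0 -2.5 0 0 0 .2;0 0 -2.5 0 0 0 .2;0 0 -2.5 0 0 0 .2;0 0 -2.5 0 0 0 .2;0 0 -2.5 0 0 0 .2;0 0 -2 0 0 0 .2;0 0 -.7 0 0 0 .2;0 0 0 0 0 0 .2;0 0 0 0 0 0 .2' 30
python3 -c "
from h import *
plan(.5999,.3446,.20,67)"
```

```text
clock: 18.27
ee_pos: [0.4603, -0.1553, 0.0266]
eef_rot: [0.001, 0.204, 0.979, -0.0]
force: [-0.7, 1.1, 7.5]
finger_gap: 0.271
gripper_force: 29.2
clock: 19.18
ee_pos: [0.4589, -0.1547, 0.2002]
eef_rot: [0.0, 0.203, 0.979, -0.0]
force: [-0.4, -0.1, 0.5]
finger_gap: 0.268
gripper_force: 29.4
turn tool z rad -0.008 then cm [6.530e+00 5.147e+01 2.000e-02] j6 -1.63 tilt [ 0. -0. -1.] clock 19.1833
```

```bash
python3 -m pendant '.25 1.98 0 0 0 0 .2;.5 3.96 0 0 0 0 .2;.5 3.96 0 0 0 0 .2;.5 3.96 0 0 0 0 .2;.5 3.96 0 0 0 0 .2;.5 3.96 0 0 0 0 .2;.5 3.96 0 0 0 0 .2;.5 3.96 0 0 0 0 .2;.5 3.96 0 0 0 0 .2;.5 3.96 0 0 0 0 .2;.5 3.96 0 0 0 0 .2;.5 3.96 0 0 0 0 .2;.5 3.96 0 0 0 0 .2;.25 1.98 0 0 0 0 .2;0 0 0 0 0 0 .2;0 0 0 0 0 0 .2;0 0 0 0 0 0 .2;0 0 0 0 0 0 .2' 30
python3 -c "
from h import *
plan(.5994,.3445,.0306,67)"
```

```text
clock: 20.68
ee_pos: [0.6039, 0.3417, 0.1991]
eef_rot: [-0.001, 0.204, 0.979, -0.001]
force: [0.1, -0.0, -0.3]
finger_gap: 0.263
gripper_force: 29.6
turn tool z rad -0.009 then cm [ 0.53  0.09 16.85] j6 -0.74 tilt [-0.002 -0.002 -1.   ] clock 20.6833
```

```bash
python3 -m pendant '.53 .09 2 0 0 0 .2;0 0 3 0 0 0 .2;0 0 3 0 0 0 .2;0 0 3 0 0 0 .2;0 0 2 0 0 0 .2;0 0 1.2 0 0 0 .2;0 0 .8 0 0 0 .2;0 0 .6 0 0 0 .2;0 0 .4 0 0 0 .2;0 0 .3 0 0 0 .2;0 0 .2 0 0 0 .2;0 0 .1 0 0 0 .2;0 0 0 0 0 0 .2;0 0 0 0 0 0 .2' 30; python3 -m pendant '0 0 .1 0 0 0 .2;0 0 0 0 0 0 .2;0 0 0 0 0 0 .2' 30
```

```text
clock: 21.85
ee_pos: [0.6005, 0.3464, 0.0348]
eef_rot: [0.0, 0.203, 0.979, 0.0]
force: [0.6, -0.7, 0.1]
finger_gap: 0.268
gripper_force: 29.6
clock: 22.1
ee_pos: [0.6002, 0.3462, 0.0333]
eef_rot: [0.0, 0.203, 0.979, -0.0]
force: [-0.8, 0.0, 0.1]
finger_gap: 0.27
gripper_force: 29.6
```

```bash
python3 -m pendant '-.1 -.1 .15 0 0 0 .2;0 0 .1 0 0 0 .2;0 0 0 0 0 0 .2' 30; python3 -m pendant '0 0 .1 0 0 0 .2;0 0 0 0 0 0 .2' 30; python3 -m pendant '0 0 .1 0 0 0 .2;0 0 0 0 0 0 .2' 30
```

```text
clock: 22.35
ee_pos: [0.6008, 0.3448, 0.0307]
eef_rot: [0.0, 0.204, 0.979, -0.0]
force: [-0.2, -0.3, 0.2]
finger_gap: 0.271
gripper_force: 29.6
clock: 22.52
ee_pos: [0.6009, 0.3448, 0.0307]
eef_rot: [0.0, 0.203, 0.979, -0.0]
force: [-1.1, -1.1, 6.0]
finger_gap: 0.264
gripper_force: 30.2
clock: 22.68
ee_pos: [0.601, 0.3449, 0.0306]
eef_rot: [0.0, 0.203, 0.979, 0.0]
force: [-3.3, -2.3, 11.2]
finger_gap: 0.268
gripper_force: 30.7
```

```bash
python3 -m pendant '0 0 -.15 0 0 0 .2;0 0 0 0 0 0 .35;0 0 0 0 0 0 .5;0 0 0 0 0 0 .55;0 0 0 0 0 0 .55;0 0 -1 0 0 0 .55;0 0 -2 0 0 0 .55;0 0 -3 0 0 .118 .55;0 0 -3 0 0 .118 .6;0 0 -3 0 0 .118 .8;0 0 -2 0 0 .118 .8;0 0 -2 0 0 .118 .8;0 0 -1 0 0 .118 .8;0 0 0 0 0 .118 .8;0 0 0 0 0 .118 .8;0 0 0 0 0 .118 .8;0 0 0 0 0 .118 .8;0 0 0 0 0 .118 .8;0 0 0 0 0 .118 .8;0 0 0 0 0 .118 .8' 30
python3 -m pendant '0 0 0 0 0 .118 .8;0 0 0 0 0 .118 .8;0 0 0 0 0 .118 .8;0 0 0 0 0 .04 .8;0 0 0 0 0 0 .8' 30
python3 -c "
from h import *
plan(.431,.1235,.20,-44)"
```

```text
clock: 24.35
ee_pos: [0.6007, 0.3448, 0.2009]
eef_rot: [0.0, 0.828, 0.561, 0.0]
force: [-0.5, 0.3, 0.0]
finger_gap: 0.799
gripper_force: 0.0
clock: 24.77
ee_pos: [0.6007, 0.3449, 0.2009]
eef_rot: [0.0, 0.921, 0.391, 0.0]
force: [0.7, 0.1, 0.0]
finger_gap: 0.805
gripper_force: 0.0
turn tool z rad -0.0 then cm [-27.71   3.17   0.09] j6 1.19 tilt [ 0.  0. -1.] clock 24.7667
```

```bash
python3 -m pendant '-1.8 .2 0 0 0 0 .9;-3.7 .42 0 0 0 0 .9;-4 .46 0 0 0 0 .9;-4 .46 0 0 0 0 .9;-4 .46 0 0 0 0 .9;-4 .46 0 0 0 0 .9;-3.7 .42 0 0 0 0 .9;-2.5 .29 0 0 0 0 .9;0 0 0 0 0 0 .9;0 0 0 0 0 0 .9;0 0 0 0 0 0 .9' 40
python3 - <<'E'
from h import *
s=snapshot("wrist");w=s["image"]
for c in blobs(s,(45,90,60),(80,255,255),150): print(c[:,0].mean(0),rect(s,c,.09))
t=snapshot("top");cv2.imwrite("pics/t6.png",np.hstack([cv2.resize(w[:,:,::-1],(400,300)),cv2.resize(t["image"][150:220,150:220,::-1],(300,300))]))
plan(.431,.1235,.033,-44)
E
```

```text
clock: 25.68
ee_pos: [0.4325, 0.1239, 0.201]
eef_rot: [0.0, 0.92, 0.391, 0.001]
force: [0.0, -0.4, 0.9]
finger_gap: 0.9
gripper_force: 0.0
[279.1512605  204.72268908] [433.7 126.5  28.   29.6 -20.4]
turn tool z rad 0.002 then cm [-0.17 -0.07 16.77] j6 0.89 tilt [ 0.001  0.    -1.   ] clock 25.7833
```

View pics/t6.png

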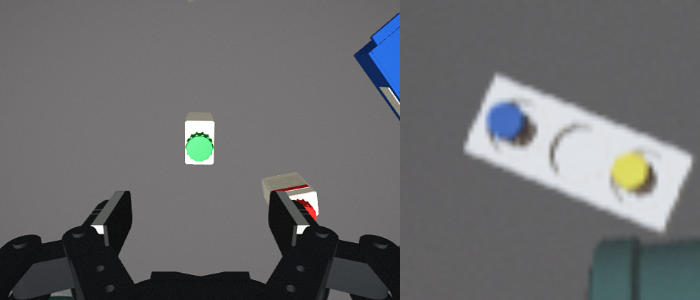

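Both vials stand in the rack. The green bottle is square to the fingers, with its cap at (200,148). Grasping it.

```bash
python3 -m pendant '-.08 0 2 0 0 0 .9;0 0 3.5 0 0 0 .9;0 0 3.5 0 0 0 .9;0 0 3 0 0 0 .9;0 0 2.3 0 0 0 .9;0 0 1.5 0 0 0 .8;0 0 .9 0 0 0 .7;0 0 0 0 0 0 .6;0 0 0 0 0 0 .5;0 0 0 0 0 0 .45;0 0 0 0 0 0 .4;0 0 0 0 0 0 .3;0 0 0 0 0 0 .3;0 0 0 0 0 0 .3;0 0 0 0 0 0 .3' 60
python3 -m pendant '0 0 -.8 0 0 0 .3;0 0 -1.5 0 0 0 .3;0 0 -2.5 0 0 -.1 .3;0 0 -2.5 0 0 -.118 .3;0 0 -2.5 0 0 -.118 .3;0 0 -2.5 0 0 -.118 .3;0 0 -2.5 0 0 -.118 .3;0 0 -2 0 0 -.118 .3;0 0 0 0 0 -.045 .3;0 0 0 0 0 0 .3;0 0 0 0 0 0 .3' 60
python3 -c "
from h import *
plan(.662,.020,.20,-2)"
```

```text
clock: 27.03
ee_pos: [0.432, 0.1231, 0.0344]
eef_rot: [0.0, 0.92, 0.391, 0.001]
force: [0.0, 1.6, 8.0]
finger_gap: 0.366
gripper_force: 59.9
clock: 27.95
ee_pos: [0.4302, 0.1228, 0.2017]
eef_rot: [0.0, 0.719, 0.695, 0.0]
force: [0.3, -0.3, -1.4]
finger_gap: 0.365
gripper_force: 59.5
turn tool z rad 0.001 then cm [-9.46 23.52  0.17] j6 0.16 tilt [ 0. -0. -1.] clock 27.95
```

```bash
python3 -m pendant '-.68 1.68 0 0 0 0 .3;-1.35 3.36 0 0 0 0 .3;-1.35 3.36 0 0 0 0 .3;-1.35 3.36 0 0 0 0 .3;-1.35 3.36 0 0 0 0 .3;-1.35 3.36 0 0 0 0 .3;-1.35 3.36 0 0 0 0 .3;-.68 1.68 0 0 0 0 .3;0 0 0 0 0 0 .3;0 0 0 0 0 0 .3;0 0 0 0 0 0 .3;0 0 0 0 0 0 .3' 60
python3 - <<'E'
from h import *
s=snapshot("wrist");cv2.imwrite("pics/w7.png",s["image"][:,:,::-1])
plan(.662,.020,.0384,-2)
E
```

```text
clock: 28.95
ee_pos: [0.661, 0.0215, 0.2006]
eef_rot: [-0.001, 0.718, 0.696, -0.001]
force: [0.8, 0.4, -1.3]
finger_gap: 0.364
gripper_force: 59.7
turn tool z rad 0.003 then cm [-0.15  0.08 16.25] j6 -0.04 tilt [-0.002  0.    -1.   ] clock 29.0
```

View pics/w7.png

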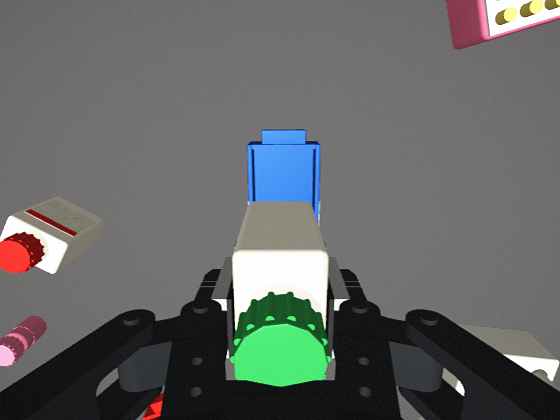

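Run:
```python
from h import *
s=snapshot("wrist");print(ray(s,[[247,144],[321,144]],.03)*1000)
```

```text
[[635.40164553  62.06830496]
 [698.00256724  60.01406602]]
```

```bash
python3 -m pendant '-.07 .21 2 0 0 0 .3;0 0 3 0 0 0 .3;0 0 3 0 0 0 .3;0 0 3 0 0 0 .3;0 0 2 0 0 0 .3;0 0 1.2 0 0 0 .3;0 0 .8 0 0 0 .3;0 0 .5 0 0 0 .3;0 0 .3 0 0 0 .3;0 0 .2 0 0 0 .3;0 0 .1 0 0 0 .3;0 0 0 0 0 0 .3' 60; python3 -m pendant '0 0 .1 0 0 0 .3;0 0 0 0 0 0 .3' 60;python3 -m pendant '0 0 .1 0 0 0 .3;0 0 0 0 0 0 .3' 60
```

```text
clock: 30.05
ee_pos: [0.6655, 0.02, 0.0411]
eef_rot: [0.001, 0.718, 0.696, 0.0]
force: [0.8, 0.2, -1.2]
finger_gap: 0.366
gripper_force: 59.7
clock: 30.22
ee_pos: [0.6652, 0.02, 0.0398]
eef_rot: [0.0, 0.718, 0.696, 0.0]
force: [-0.3, -0.7, -1.1]
finger_gap: 0.365
gripper_force: 59.7
clock: 30.38
ee_pos: [0.6652, 0.02, 0.0385]
eef_rot: [0.0, 0.718, 0.696, 0.0]
force: [-0.9, 0.7, -0.3]
finger_gap: 0.369
gripper_force: 59.8
```

```bash
python3 -m pendant '0 0 .05 0 0 0 .3;0 0 0 0 0 0 .3;0 0 0 0 0 0 .45;0 0 0 0 0 0 .6;0 0 0 0 0 0 .7;0 0 0 0 0 0 .7;0 0 -1 0 0 0 .7;0 0 -2 0 0 0 .7;0 0 -3 0 0 0 .7;0 0 -3 0 0 -.118 .8;0 0 -3 0 0 -.118 .9;0 0 -2 0 0 -.118 .9;0 0 -1 0 0 -.118 .9;0 0 -1 0 0 -.118 .9;0 0 0 0 0 -.118 .9;0 0 0 0 0 -.118 .9;0 0 0 0 0 -.118 .9;0 0 0 0 0 -.086 .9;0 0 0 0 0 0 .9' 60
python3 -c "
from h import *
plan(.4595,-.0105,.20,57.2)"
```

```text
clock: 31.97
ee_pos: [0.6648, 0.0201, 0.1985]
eef_rot: [0.0, 0.281, 0.96, -0.0]
force: [-0.1, 0.4, 0.5]
finger_gap: 0.897
gripper_force: 0.0
turn tool z rad 0.003 then cm [ 15.6  -13.69  -0.15] j6 -1.07 tilt [ 0. -0. -1.] clock 31.9667
```

```bash
python3 -m pendant '1.3 -1.14 0 0 0 0 .9;2.6 -2.28 0 0 0 0 .9;2.6 -2.28 0 0 0 0 .9;2.6 -2.28 0 0 0 0 .9;2.6 -2.28 0 0 0 0 .9;2.6 -2.28 0 0 0 0 .9;1.3 -1.14 0 0 0 0 .9;0 0 0 0 0 0 .9;0 0 0 0 0 0 .9;0 0 0 0 0 0 .9' 60
python3 - <<'E'
from h import *
s=snapshot("wrist");w=s["image"]
for lo,hi in(((0,120,70),(8,255,255)),((172,120,70),(180,255,255))):
    for c in blobs(s,lo,hi,300): print(c[:,0].mean(0),rect(s,c,.09))
t=snapshot("top")["image"];cv2.imwrite("pics/t8.png",np.hstack([cv2.resize(w[:,:,::-1],(400,300)),cv2.resize(t[130:200,260:340,::-1],(343,300))]))
plan(.4595,-.0105,.033,57.2)
E
```

```text
clock: 32.8
ee_pos: [0.4614, -0.0105, 0.1986]
eef_rot: [0.001, 0.283, 0.959, 0.0]
force: [0.5, 0.4, 0.3]
finger_gap: 0.901
gripper_force: 0.0
[179.70212766 365.11702128] [ 530.2 -152.9   28.3   29.    21.2]
[278.31666667 202.30833333] [459.3  -8.2  28.2  29.4  21.7]
[134.76978417 190.57553957] [396.3 -87.4  19.9  21.7   2.7]
turn tool z rad -0.001 then cm [ 0.17 -0.11 16.52] j6 -1.17 tilt [ 0.002 -0.    -1.   ] clock 32.9
```

View pics/t8.png

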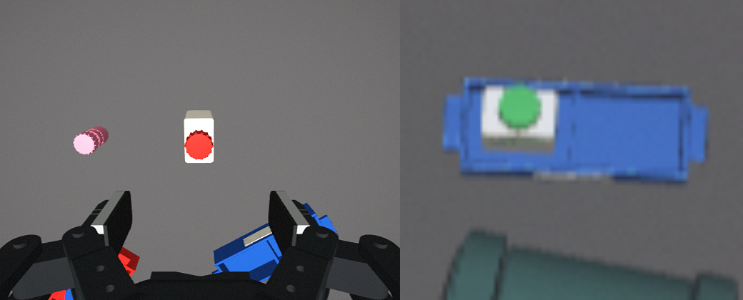

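The green bottle is in its compartment, and the red bottle is square to the fingers with its cap at (199,145). Grasping it.

```bash
python3 -m pendant '.2 0 2 0 0 0 .9;0 0 3.5 0 0 0 .9;0 0 3.5 0 0 0 .9;0 0 3 0 0 0 .9;0 0 2.1 0 0 0 .9;0 0 1.4 0 0 0 .8;0 0 .9 0 0 0 .7;0 0 0 0 0 0 .6;0 0 0 0 0 0 .5;0 0 0 0 0 0 .45;0 0 0 0 0 0 .4;0 0 0 0 0 0 .3;0 0 0 0 0 0 .3;0 0 0 0 0 0 .3;0 0 0 0 0 0 .3' 60
python3 -m pendant '0 0 -.8 0 0 0 .3;0 0 -1.5 0 0 0 .3;0 0 -2.5 0 0 .1 .3;0 0 -2.5 0 0 .118 .3;0 0 -2.5 0 0 .118 .3;0 0 -2.5 0 0 .118 .3;0 0 -2.5 0 0 .118 .3;0 0 -2 0 0 .118 .3;0 0 -1.5 0 0 .118 .3;0 0 -1 0 0 .118 .3;0 0 0 0 0 .107 .3;0 0 0 0 0 0 .3;0 0 0 0 0 0 .3' 60
python3 -c "
from h import *
plan(.6615,-.056,.218,-2)"
```

```text
clock: 34.15
ee_pos: [0.4591, -0.0095, 0.0349]
eef_rot: [0.001, 0.283, 0.959, 0.0]
force: [0.4, 0.1, 7.5]
finger_gap: 0.367
gripper_force: 60.2
clock: 35.23
ee_pos: [0.4575, -0.0092, 0.2272]
eef_rot: [0.0, 0.718, 0.696, -0.0]
force: [0.0, 0.2, -0.4]
finger_gap: 0.369
gripper_force: 59.4
turn tool z rad 0.003 then cm [-3.97 20.55  0.92] j6 -0.14 tilt [ 0. -0. -1.] clock 35.2333
```

```bash
python3 -m pendant '-.33 1.71 0 0 0 0 .3;-.66 3.42 0 0 0 0 .3;-.66 3.42 0 0 0 0 .3;-.66 3.42 0 0 0 0 .3;-.66 3.42 0 0 0 0 .3;-.66 3.42 0 0 0 0 .3;-.33 1.71 0 0 0 0 .3;0 0 0 0 0 0 .3;0 0 0 0 0 0 .3;0 0 0 0 0 0 .3;0 0 0 0 0 0 .3' 60
python3 -c "
from h import *
plan(.6615,-.056,.0389,-2)"
```

```text
clock: 36.15
ee_pos: [0.6599, -0.0556, 0.2265]
eef_rot: [-0.001, 0.719, 0.695, -0.001]
force: [-1.1, -0.1, 0.1]
finger_gap: 0.366
gripper_force: 59.7
turn tool z rad 0.001 then cm [-0.04  0.16 18.76] j6 -0.15 tilt [-0.002  0.    -1.   ] clock 36.15
```

```bash
python3 -m pendant '-.04 .1 2 0 0 0 .3;0 0 3 0 0 0 .3;0 0 3 0 0 0 .3;0 0 3 0 0 0 .3;0 0 3 0 0 0 .3;0 0 1.8 0 0 0 .3;0 0 1.2 0 0 0 .3;0 0 .7 0 0 0 .3;0 0 .4 0 0 0 .3;0 0 .2 0 0 0 .3;0 0 .1 0 0 0 .3;0 0 0 0 0 0 .3;0 0 0 0 0 0 .3' 60; python3 -m pendant '0 0 .1 0 0 0 .3;0 0 0 0 0 0 .3' 60
```

```text
clock: 37.23
ee_pos: [0.6634, -0.0566, 0.0439]
eef_rot: [0.001, 0.719, 0.695, 0.0]
force: [-0.1, -0.8, -1.3]
finger_gap: 0.367
gripper_force: 59.7
clock: 37.4
ee_pos: [0.6629, -0.0566, 0.0422]
eef_rot: [0.0, 0.719, 0.695, 0.0]
force: [0.3, 0.1, -1.6]
finger_gap: 0.368
gripper_force: 59.7
```

```bash
python3 -m pendant '0 0 .15 0 0 0 .3;0 0 .1 0 0 0 .3;0 0 .05 0 0 0 .3;0 0 0 0 0 0 .3' 60; python3 -m pendant '0 0 .05 0 0 0 .3;0 0 0 0 0 0 .3' 60
```

```text
clock: 37.73
ee_pos: [0.6627, -0.0565, 0.039]
eef_rot: [0.0, 0.719, 0.695, -0.0]
force: [-1.1, 0.0, 2.1]
finger_gap: 0.37
gripper_force: 59.9
clock: 37.9
ee_pos: [0.6627, -0.0564, 0.039]
eef_rot: [0.0, 0.719, 0.695, -0.0]
force: [-1.8, -0.1, 6.6]
finger_gap: 0.369
gripper_force: 60.5
```

Contact, so releasing and backing away toward the base for a final look.

```bash
python3 -m pendant '0 0 0 0 0 0 .45;0 0 0 0 0 0 .6;0 0 0 0 0 0 .7;0 0 0 0 0 0 .7;0 0 -1 0 0 0 .7;0 0 -2 0 0 0 .7;0 0 -3 0 0 0 .7;0 0 -3 0 0 0 .7;0 0 -3 0 0 0 .7;0 0 -3 0 0 0 .7;0 0 -2 0 0 0 .7;0 -3 0 0 0 0 .7;0 -4 0 0 0 0 .7;0 -4 0 0 0 0 .7;0 -4 0 0 0 0 .7;0 -2 0 0 0 0 .7;0 0 0 0 0 0 .7;0 0 0 0 0 0 .7' 60
python3 - <<'E'
from h import *
t=snapshot("top")["image"];s=snapshot("side")["image"]
cv2.imwrite("pics/f.png",np.vstack([cv2.resize(t[140:260,150:430,::-1],(700,300)),cv2.resize(s[120:320,100:460,::-1],(540,300))[:, :540] if 0 else cv2.copyMakeBorder(cv2.resize(s[120:320,100:460,::-1],(540,300)),0,0,0,160,cv2.BORDER_CONSTANT)]))
E
```

```text
clock: 39.4
ee_pos: [0.4921, -0.0505, 0.2093]
eef_rot: [0.001, 0.719, 0.694, 0.0]
force: [0.5, -0.2, -0.9]
finger_gap: 0.699
gripper_force: 0.0
```

View pics/f.png

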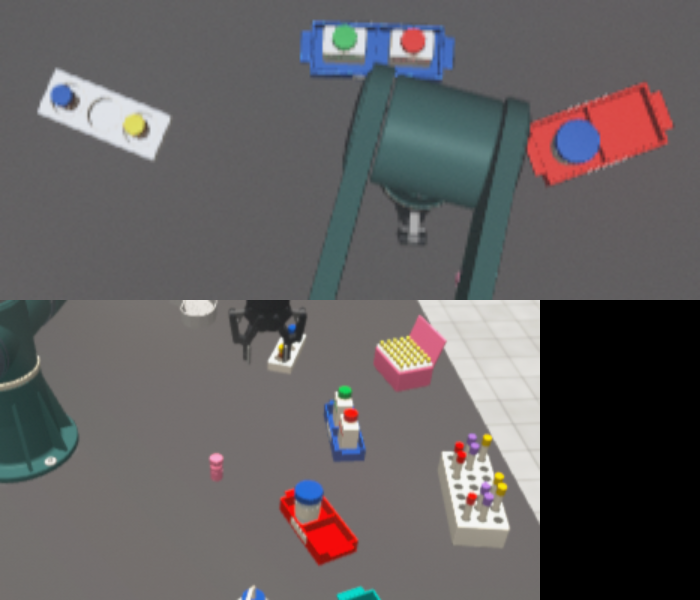

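All five things stand upright in their own compartments: the vials at (62,97) and (135,126), the bottles at (345,38) and (412,42), and the pot at (577,142). The robot touches nothing, so I'm handing the job in.

```bash
python3 -c "
from cell import *
print(close_job())"
```

```text
the job is handed in; nothing more can be done
None
```

The job is handed in: both bottles stand in the blue carrier, both vials in the white rack and the pot in the red tray, all upright in the last pictures after about 39 s; the wash bottle and kidney dish were left alone, and no verdict was returned.

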